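# Point-and-check before a vial run

## Task

Do the pointing check before the run: with the fingertips, point from above at the cap of the one tall vial in the white rack, about 2 cm above it, and stay there for about two seconds; then point in the same way at the hole of the one metal block that has no vial, again about 2 cm above it for about two seconds. Then press the button on the grey box fully down with the fingertips to confirm, let it come up again and move clear. Do not touch the vials, the rack, the blocks or the loose things standing around; nothing is lifted or moved.

Things in the scene. Friction and masses are not known exactly. Their poses are not given: they have to be found in the camera images.
- tall_vial_cap (a point): Centre of the top face of the tall vial's cap. The tall vial is the only 75 mm high one; it stands in one of the rack's six holes (which one varies) and its cap top is about 85 mm above the bench, 29 mm above the caps of the short vials around it
- tall_vial: The tall clear glass vial, loose, upright, 75 mm high, 22.5 mm across with a 21 mm crimped aluminium cap. Origin: centre of its underside
- rack: White plastic vial rack fixed to the bench, 95 x 140 x 40 mm high, six holes in 2 rows (45 mm apart along its x) of 3 (45 mm apart along its y), all filled: one tall and five short vials. Origin: centre of its underside
- empty_place (a point): Centre of the mouth of the hole in the empty block, in the block's top face, 50 mm above the bench; the hole is 24.5 mm wide and 30 mm deep
- empty_block: Aluminium vial block fixed to the bench, 60 x 60 x 50 mm high, with one hole in the middle of its top and no vial in it. The three blocks are alike and stand in a row along y; which is the empty one varies. Origin: centre of its underside
- button_top (a point): Centre of the top face of the button (it goes down with the button). It is a round white push button (32 mm across) in a round black collar on top of the console; it is pressed straight down
- button (a joint): Travel of the button: 0 at rest, 0.006 m fully down; it springs back; fully down takes about 5 N
- console: Small grey button box fixed to the bench, 85 x 105 x 35 mm high with a black strip on top. Origin: centre of its underside; the button stands on it 12 mm from the middle towards its own -x
- full_block1: Aluminium vial block like the empty one, but holding a short vial. Origin: centre of its underside
- block_vial1: Short vial, loose, in full_block1, 46 mm high (its cap stands 16 mm above the block's top), 22.5 mm across with a 21 mm crimped aluminium cap. Origin: centre of its underside
- full_block2: Aluminium vial block like the empty one, but holding a short vial. Origin: centre of its underside
- block_vial2: Short vial, loose, in full_block2, 46 mm high (its cap stands 16 mm above the block's top), 22.5 mm across with a 21 mm crimped aluminium cap. Origin: centre of its underside
- short_vial1: Short vial, loose, in the rack, 46 mm high, 22.5 mm across with a 21 mm crimped aluminium cap. Origin: centre of its underside
- short_vial2: Short vial, loose, in the rack, 46 mm high, 22.5 mm across with a 21 mm crimped aluminium cap. Origin: centre of its underside
- short_vial3: Short vial, loose, in the rack, 46 mm high, 22.5 mm across with a 21 mm crimped aluminium cap. Origin: centre of its underside
- short_vial4: Short vial, loose, in the rack, 46 mm high, 22.5 mm across with a 21 mm crimped aluminium cap. Origin: centre of its underside
- short_vial5: Short vial, loose, in the rack, 46 mm high, 22.5 mm across with a 21 mm crimped aluminium cap. Origin: centre of its underside
- jar: Bystander: small clear jar with a black lid, 28 mm across, 42 mm high, loose. Origin: centre of its underside
- beaker: Bystander: open glass beaker, 68 mm across, 80 mm high, loose. Origin: centre of its underside
- bottle: Bystander: amber bottle, 72 mm across, 140 mm high, loose. Origin: centre of its underside
- driver: Bystander: screwdriver 160 mm long lying along its own x, loose. Origin: on its underside
- cap_ring: Bystander: aluminium ring, 30 mm across, 12 mm high, loose. Origin: centre of its underside

How it is judged (in metres and radians):
On the way, in this order (a step that is already met when the one before it is completed fails the run):
1. the fingertips dwell just above the tall vial's cap, touching nothing (horizontal distance between the grasp point and tall_vial_cap below 0.014 m and height (world z) of the grasp point between 0.106 and 0.147 m and contact force between the fingers and anything else below 0.2 N and value of joint button below 0.002 m), for 1.2 s.
2. the fingertips dwell just above the hole of the empty block, touching nothing (horizontal distance between the grasp point and empty_place below 0.014 m and height (world z) of the grasp point between 0.071 and 0.112 m and contact force between the fingers and anything else below 0.2 N and value of joint button below 0.002 m), for 1.2 s.
3. the fingertips press the button down (value of joint button above 0.0045 m and contact force between the fingers and button above 0.5 N), for 0.05 s.
At the end, for the whole second after the job is handed in: The button is up again (within 1.5 mm), every vial stands upright (within 0.15 rad) in its own hole, within 6 mm of where it was at the start, and the five loose bystanders are within 10 mm of where they were (value of joint button below 0.0015 m and distance of each of tall_vial, short_vial1, short_vial2, short_vial3, short_vial4, short_vial5, block_vial1, block_vial2 from where it was at the start of the episode below 0.006 m and angle between each of tall_vial, short_vial1, short_vial2, short_vial3, short_vial4, short_vial5, block_vial1, block_vial2's own z axis and vertical below 0.15 rad and distance of each of jar, beaker, bottle, driver, cap_ring from where it was at the start of the episode below 0.01 m); the robot touches nothing.
It fails at once if the robot touches a vial, the rack or a block (contact force between any of the fingers, the arm and tall_vial above 0.5 N or contact force between any of the fingers, the arm and short_vial1 above 0.5 N or contact force between any of the fingers, the arm and short_vial2 above 0.5 N or contact force between any of the fingers, the arm and short_vial3 above 0.5 N or contact force between any of the fingers, the arm and short_vial4 above 0.5 N or contact force between any of the fingers, the arm and short_vial5 above 0.5 N or contact force between any of the fingers, the arm and block_vial1 above 0.5 N or contact force between any of the fingers, the arm and block_vial2 above 0.5 N or contact force between any of the fingers, the arm and rack above 0.5 N or contact force between any of the fingers, the arm and empty_block above 0.5 N or contact force between any of the fingers, the arm and full_block1 above 0.5 N or contact force between any of the fingers, the arm and full_block2 above 0.5 N).
It fails at once if the robot touches a bystander (contact force between any of the fingers, the arm and jar above 0.5 N or contact force between any of the fingers, the arm and beaker above 0.5 N or contact force between any of the fingers, the arm and bottle above 0.5 N or contact force between any of the fingers, the arm and driver above 0.5 N or contact force between any of the fingers, the arm and cap_ring above 0.5 N).
It fails at once if a vial is lifted or moved out of its place (distance of any of tall_vial, short_vial1, short_vial2, short_vial3, short_vial4, short_vial5, block_vial1, block_vial2 from where it was at the start of the episode above 0.01 m).
It also fails if it takes over 48 s, if anything falls off the work surface, if the arm or the gripper's body presses on something with over 40 N, if the wrist force passes 120 N, or if a joint passes its speed limit or range.

## Robot

A 6-joint arm with a two-finger parallel gripper is mounted at the origin on the work surface. World frame = base frame: x ahead of the robot, y to its left, z up, the work surface at z = 0. Lengths are in mm, angles in degrees, forces in N, time in s.
With the tool pointing down it reaches from about 300 to 850 mm from the base axis. Payload 4.2 kg.
Tool frame: the origin (TCP) lies at the very end of the fingers, on their centre line; the grasp point (between the pads) lies 19 mm behind it; x points along the fingers, z is the direction in which the jaws open and shut, and the axes are right-handed (so a half turn about x gives the same grasp; the last joint's range is limited). The gripper opens to 91 mm and grips with 3 to 60 N. Pads are 32 mm wide; open, the fingers measure 118 mm over their backs; the gripper's body (76 mm by 178 mm) begins 60 mm behind the grasp point.
Start: joints at [72.594, 18.312, 89.639, -0, 72.044, -1.146], TCP at [161.005, 552.015, 213.976] pointing down, gripper open.
Joint ranges: [-177.97, 177.97], [-48.28, 115.42], [12.27, 149.76], [-77.06, 257.06], [2.81, 150.46], [-146.56, 146.56]. Speed limits (degrees/s): [147.25, 147.25, 180, 180, 180, 180].

## Interface

Orientations are given as [roll, pitch, yaw] about the fixed x, y, z axes, in that order (R = Rz(yaw) Ry(pitch) Rx(roll)).
In Python, from workcell import state, grab_frame, camera_info, env, search_frame, place_of gives the robot as it stands.
- The arm moves only by the tool drive_tool, never from a script. Its argument "plan" is a list of rows, each a list of 7 numbers: the turn, a rotation vector about the world's x, y, z in degrees, then the shift along the world's x, y, z in mm, then the finger opening in mm, from 0 to 91.2. In form: [[wx, wy, wz, dx, dy, dz, jaw], ...]. A call has 1 to 10 rows; each row is the pose to reach, as a shift and turn from the pose measured when the call began; what a row does not reach only later rows make up. A row lasts 1/8 s, in which the tool goes at most 62.5 mm and 10.7 degrees, less where a joint would pass 70% of its speed; a pose out of reach is approached as far as the arm can. A call with a gripper value outside its range is refused whole. The fingers move at their own pace and stop on an object; "grip_force" is the grip in N (left out, the last holds). Time passes only in rows, so rows that repeat a pose let the fingers close. It gives the time, the measured TCP pose, the force and the opening at its end, in the units of the state.
- state(): the state, without advancing time (a new reading comes with each control period).
- grab_frame(name): name is "scene" or "top" or "wrist"; returns the picture (400x640x3 uint8, red, green, blue); there is no depth.
- camera_info(name): a dict with "intrinsics" (3x3 intrinsics, pixels), "k1" (the pictures are not rectified: a ray, as slopes to the right and down, at radius r is drawn at 1 + k1 r^2 times it, then the intrinsics apply), "origin" and "orientation" of the camera in the world; the wrist camera has in their place "hand_eye" (4x4, takes a point from camera to tool coordinates, whose origin is the TCP and whose axes are the tool frame's). Camera axes: x right, y down, z forward; pixel columns grow to the right and rows downward; lengths in mm; the calibration is good to about 2 mm. A picture is of the moment at which its call begins: read the wrist's pose just before it. camera_info takes no time and is no camera call.
- env.job_done(): hands the job in, once; it reports no verdict.
Trained networks look in the newest picture that a camera, given by its name, has taken for a name from the list of things; names that differ only in an ending like _2 or _b are one class to them, and where a whole thing is asked for, a point or a joint stands for the part that bears it (a point fixed in the world has none). Each returns a list of dicts, best first, with "p" (0 to 1); they miss things now and then, are a little off and sometimes report something else, mostly with a low value. They report only what shows in the picture. A call takes as long as a camera call.
- search_frame(camera, label): "rect" ([left, top, right, bottom] as shares, 0 to 1, of the picture: columns of its width, rows of its height, round what is visible of it).
- place_of(camera, label): "location" ([column, row] as shares, 0 to 1, of the picture: columns of its width, rows of its height: a listed point, or the origin of a listed thing).
The state is a dict: "time_s": time; "qpos": joint angles; "qvel": joint speeds; "effort": joint torques, N m; "ee_pos": TCP position; "ee_rot": TCP orientation; "force": force on the tool from outside, world axes, zero at the start; "torque": the same for the moment, N m; "gripper_width": finger opening in mm.
Only numpy, scipy, OpenCV 4.12 (cv2) and the standard library are available. Lean on these libraries where they do the work, as an engineer would, in place of code of your own. Each camera call takes 0.05 s, during which the arm holds its last target. There are 200 camera calls.

## Working session

There is one attempt and no reset: what is moved stays moved. The work goes in short steps, Python scripts to look and compute and a tool call to move; the robot and the scene stay as the last step left them, time stands still between calls to the robot, and variables do not carry over. Pictures are saved under pics/ and viewed, about 8 in all and at most 12, crops included, and the job is handed in when it is done.

Besides the shell and the picture viewer there is one more tool, called after "Emit:" by a JSON object that holds its "op" and its "data". drive_tool: Moves the arm, as the interface text tells. Its arguments: {"type":"object","properties":{"plan":{"type":"array"},"grip_force":{"type":"number"}},"required":["plan"]}

```bash
mkdir -p pics; cat > h.py <<'E'
import numpy as np, cv2
from workcell import state, grab_frame, camera_info, env, search_frame, place_of
from scipy.spatial.transform import Rotation as R
def cam(n):
    c=camera_info(n); return c
def ray(c,u,v,T=None):
    K=np.array(c["intrinsics"]); d=np.array([(u-K[0,2])/K[0,0],(v-K[1,2])/K[1,1]])
    s=d.copy()
    for _ in range(20): s=d/(1+c["k1"]*(s@s))
    return np.array([s[0],s[1],1.])
def pose(c,st=None):
    if "hand_eye" in c:
        H=np.array(c["hand_eye"]); Rt=R.from_euler('xyz',st["ee_rot"],degrees=True).as_matrix()
        return Rt@H[:3,:3], Rt@H[:3,3]+np.array(st["ee_pos"])
    o=np.array(c["orientation"])
    Rm=o if o.shape==(3,3) else R.from_euler('xyz',o,degrees=True).as_matrix()
    return Rm,np.array(c["origin"])
def onz(c,u,v,z,st=None):
    Rm,t=pose(c,st); d=Rm@ray(c,u,v); return t+d*(z-t[2])/d[2]
E
python3 - <<'E'
from h import *
print(state())
for n in("scene","top","wrist"):
    print(n,camera_info(n)); im=grab_frame(n); cv2.imwrite(f"pics/{n}0.png",im[:,:,::-1])
    if n!="wrist":
        c=camera_info(n)
        for l,z in(("tall_vial_cap",85),("empty_place",50),("button_top",None)):
            for r in place_of(n,l)[:3]:
                u,v=r["location"][0]*640,r["location"][1]*400
                print(l,r["p"],round(u),round(v),onz(c,u,v,z or 45).round(1))
E
```

```text
{'time_s': 0.0, 'qpos': array([ 7.25924966e+01,  1.83515676e+01,  8.97067743e+01, -9.88025435e-04,
        7.20425453e+01, -1.14665629e+00]), 'qvel': array([-0.07956876,  0.03615032, -0.02645587,  0.0392378 ,  0.04186189,
       -0.05998132]), 'effort': array([-3.51048784e-04, -4.12468636e+01, -2.31977230e+01,  7.27864774e-02,
        4.54061979e-02, -1.29646214e-04]), 'ee_pos': array([160.86761688, 551.51552894, 213.11851346]), 'ee_rot': array([ 179.38680701,   89.89910838, -106.87373464]), 'force': array([ 0.50126295,  0.12057747, -0.93016108]), 'torque': array([0.0017744 , 0.00918126, 0.00087774]), 'gripper_width': 90.8109663254773}
scene {'intrinsics': array([[483.86150472,   0.        , 325.86551673],
       [  0.        , 483.86150472, 199.75704186],
       [  0.        ,   0.        ,   1.        ]]), 'k1': -0.14735676478618973, 'origin': array([1535.61457102, -357.21567879,  723.44618347]), 'orientation': array([-121.63929394,    0.59210162,   67.9874157 ])}
tall_vial_cap 0.63 410 181 [572.1 267.8  85. ]
empty_place 0.95 325 228 [640.6  -6.2  50. ]
empty_place 0.4 367 271 [82
[... 487 characters left out ...]
0. ]
button_top 0.62 388 245 [ 442.2 -157.4   45. ]
button_top 0.47 406 171 [ 647.7 -209.5   45. ]
button_top 0.47 313 136 [741.2  51.7  45. ]
wrist {'intrinsics': array([[342.89829488,   0.        , 325.53400316],
       [  0.        , 342.89829488, 200.77007274],
       [  0.        ,   0.        ,   1.        ]]), 'k1': 0.014423373084271763, 'hand_eye': array([[-6.04705406e-04, -2.92203780e-01,  9.56355888e-01,
        -1.70443261e+02],
       [ 9.17637061e-04, -9.56355823e-01, -2.92203180e-01,
         8.31803666e+01],
       [ 9.99999396e-01,  7.00890764e-04,  8.46450554e-04,
        -2.47289341e-01],
       [ 0.00000000e+00,  0.00000000e+00,  0.00000000e+00,
         1.00000000e+00]])}
```

```bash
python3 -c "
import cv2
a=cv2.imread('pics/scene0.png');b=cv2.imread('pics/top0.png')
cv2.imwrite('pics/s1.png',cv2.resize(a[100:350,180:520],(800,588)))
cv2.imwrite('pics/t1.png',cv2.resize(b[90:330,150:470],(800,600),interpolation=cv2.INTER_CUBIC))"
```

```text
(no output)
```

View pics/s1.png

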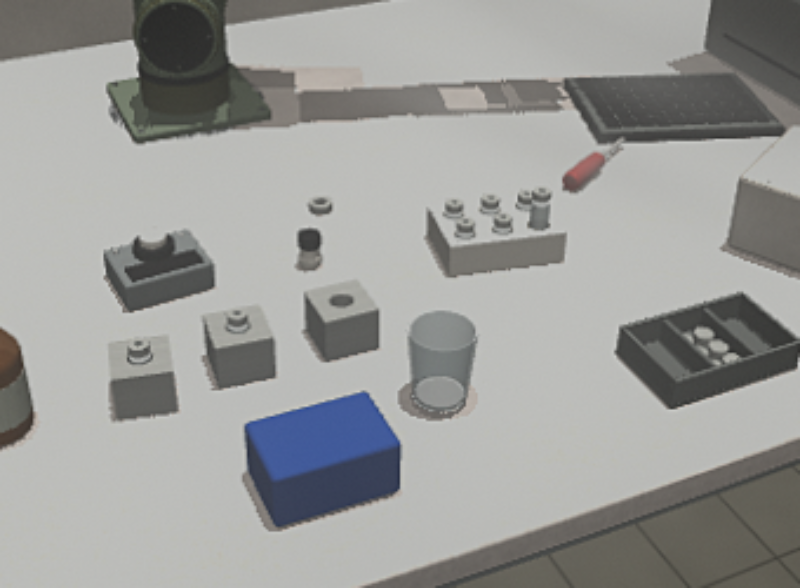

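View pics/t1.png

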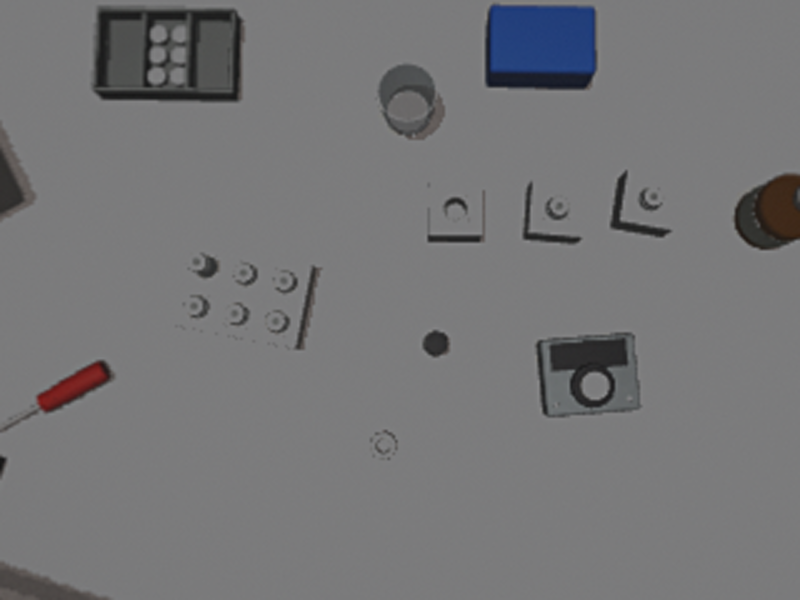

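The pictures show the tall vial at the far-left corner of the rack (top ≈ px 230,194). The leftmost block, next to the beaker, is the empty one (hole ≈ 332,174), and the button is at ≈ 388,244. I'll triangulate these from both cameras.

```bash
python3 - <<'E'
from h import *
from scipy.optimize import least_squares
def tri(a,b):
    A=np.zeros((3,3));y=np.zeros(3)
    for n,(u,v) in(("scene",a),("top",b)):
        c=camera_info(n);Rm,t=pose(c);d=Rm@ray(c,u,v);d/=np.linalg.norm(d);P=np.eye(3)-np.outer(d,d);A+=P;y+=P@t
    return np.linalg.solve(A,y).round(1)
S=lambda x,y:(180+x*.425,100+y*.425)
T=lambda x,y:(150+x*.4,90+y*.4)
s,t=camera_info("scene"),camera_info("top")
for n,a,b,z in(("cap",S(541,191),T(199,260),85),("hole",S(342,300),T(455,210),50),("button",S(153,241),T(594,385),45)):
    print(n,tri(a,b),onz(s,*a,z).round(1),onz(t,*b,z).round(1))
E
```

```text
cap [570.9 268.8  84. ] [572.4 268.7  85. ] [570.5 267.9  85. ]
hole [635.1  -2.9  47.8] [638.2  -3.3  50. ] [634.4  -3.6  50. ]
button [ 444.3 -156.    47.6] [ 440.4 -154.8   45. ] [ 444.2 -157.1   45. ]
```

Emit:
{"op": "drive_tool", "data": {"plan": [[0,0,0,60,-40,0,0],[0,0,0,120,-80,0,0],[0,0,0,180,-120,0,0],[0,0,0,230,-160,0,0],[0,0,0,280,-200,0,0],[0,0,0,310,-240,0,0],[0,0,0,330,-270,0,0],[0,0,0,340,-280,0,0],[0,0,0,340,-280,0,0],[0,0,0,340,-280,0,0]]}}

```text
time_s: 1.7
ee_pos: [500.1, 273.2, 213.9]
ee_rot: [67.5, 90.0, 141.3]
force: [0.7, 0.3, -0.5]
gripper_width: 0.2
```

```bash
cat > w.py <<'E'
from h import *
import sys
st=state(); im=grab_frame("wrist"); c=camera_info("wrist")
cv2.imwrite(f"pics/{sys.argv[1]}.png",im[:,:,::-1]); np.save("pics/st.npy",st)
print(st["ee_pos"],st["ee_rot"],pose(c,st))
for a in sys.argv[2:]:
    l,z=a.split(":")
    for r in place_of("wrist",l)[:3]:
        u,v=r["location"][0]*640,r["location"][1]*400
        print(l,r["p"],round(u),round(v),onz(c,u,v,float(z),st).round(1))
E
python3 w.py w1 tall_vial_cap:85 empty_place:50 button_top:47
```

```text
[500.12083484 273.15453946 213.8831736 ] [ 67.45290116  89.95781027 141.27056657] (array([[ 2.77813664e-01,  9.18827607e-01,  2.80313035e-01],
       [ 9.60634572e-01, -2.65992378e-01, -8.01827522e-02],
       [ 8.87004355e-04,  2.91554256e-01, -9.56553882e-01]]), array([420.26483902, 296.02064892, 384.38292582]))
tall_vial_cap 0.65 343 261 [570.8 270.3  85. ]
empty_place 0.68 130 356 [637.8  -5.2  50. ]
```

View pics/w1.png

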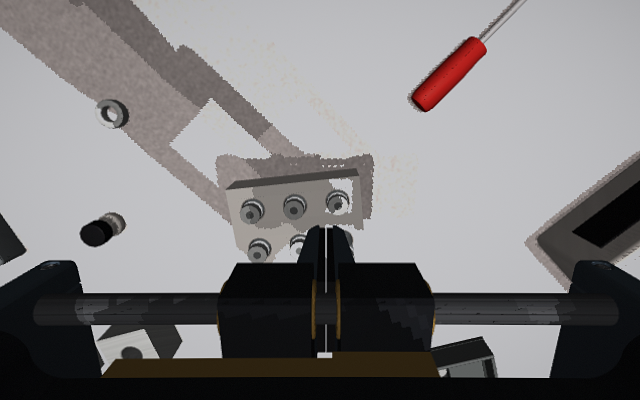

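The wrist view shows the rack ahead and the fingers hiding the tall corner vial at about 343,261. That agrees with (571, 269), so I'll move over it and go down.

Emit:
{"op": "drive_tool", "data": {"plan": [[0,0,0,35,-2,0,0],[0,0,0,71,-4,-10,0],[0,0,0,71,-4,-30,0],[0,0,0,71,-4,-60,0],[0,0,0,71,-4,-90,0],[0,0,0,71,-4,-108,0],[0,0,0,71,-4,-108,0],[0,0,0,71,-4,-108,0],[0,0,0,71,-4,-108,0],[0,0,0,71,-4,-108,0]]}}

```text
time_s: 3.15
ee_pos: [571.6, 269.2, 106.9]
ee_rot: [-44.9, 89.9, 29.0]
force: [0.7, -0.5, 0.1]
gripper_width: 0.4
```

Emit:
{"op": "drive_tool", "data": {"plan": [[0,0,0,0,0,0,0],[0,0,0,0,0,0,0],[0,0,0,0,0,0,0],[0,0,0,0,0,0,0],[0,0,0,0,0,0,0],[0,0,0,0,0,0,0],[0,0,0,0,0,0,0],[0,0,0,0,0,0,0],[0,0,0,0,0,0,0],[0,0,0,0,0,0,0]]}}

```text
time_s: 4.4
ee_pos: [571.6, 269.2, 106.9]
ee_rot: [-44.7, 89.9, 29.2]
force: [0.2, -0.0, 0.3]
gripper_width: 0.5
```

```bash
python3 - <<'E'
from h import *
s=grab_frame("scene")[:,:,::-1];t=grab_frame("top")[:,:,::-1]
a=cv2.resize(s[130:230,350:480],(520,400));b=cv2.resize(t[140:240,190:260],(280,400))
cv2.imwrite("pics/c1.png",np.hstack([a,b])); print(state()["ee_pos"],state()["force"])
E
```

```text
[571.62156468 269.26293467 106.83449399] [-0.03703912  1.23601499  0.70107135]
```

View pics/c1.png

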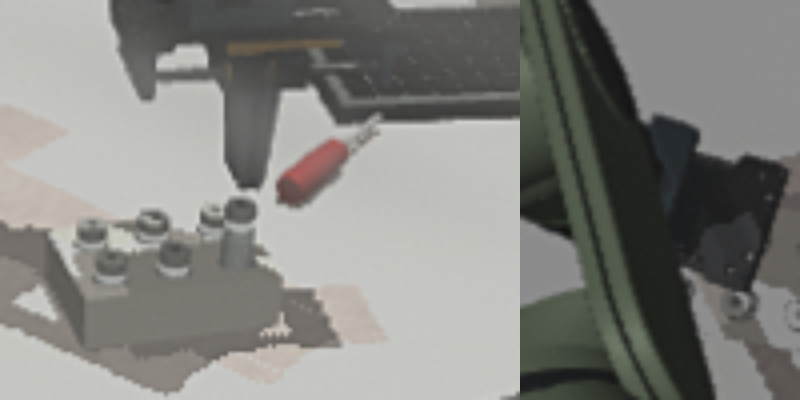

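The fingertips are about 2 cm above the tall cap and nothing is touched. I'll finish the dwell, rise and cross to the empty block.

Emit:
{"op": "drive_tool", "data": {"plan": [[0,0,0,0,0,0,0],[0,0,0,0,0,0,0],[0,0,0,0,0,0,0],[0,0,0,0,0,40,0],[0,0,0,0,0,60,0],[0,0,0,10,-40,60,0],[0,0,0,20,-90,60,0],[0,0,0,35,-140,60,0],[0,0,0,45,-190,60,0],[0,0,0,55,-230,60,0]]}}

```text
time_s: 5.75
ee_pos: [626.8, 37.3, 166.9]
ee_rot: [-50.5, 89.9, 23.3]
force: [0.2, 0.5, 0.1]
gripper_width: 0.2
```

```bash
python3 w.py w2 empty_place:50 button_top:47
```

```text
[626.79826598  37.26813603 166.94527532] [-50.48932079  89.90869431  23.31699129] (array([[ 0.2780047 ,  0.91817746,  0.28224731],
       [ 0.96057835, -0.26622837, -0.08007305],
       [ 0.00162097,  0.29338133, -0.95599412]]), array([546.59915961,  60.12180807, 337.28563577]))
empty_place 0.76 287 219 [637.9  -1.7  50. ]
button_top 0.86 2 42 [ 441.6 -166.4   47. ]
button_top 0.28 105 266 [ 635.9 -179.2   47. ]
```

View pics/w2.png

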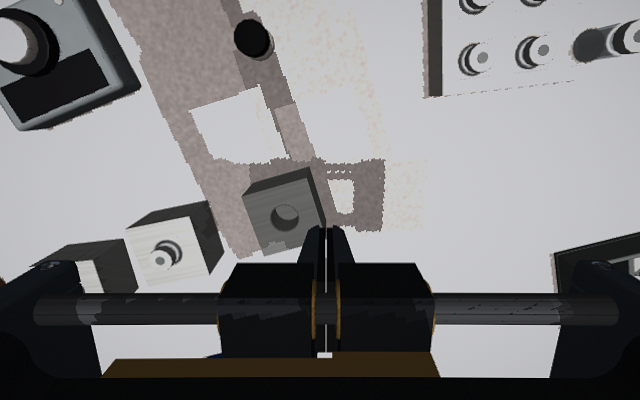

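The empty hole is at 285,217 in the wrist view, which puts it at about (637, -3). I'll go there and dwell.

Emit:
{"op": "drive_tool", "data": {"plan": [[0,0,0,5,-20,0,0],[0,0,0,10,-40,-10,0],[0,0,0,10,-40,-30,0],[0,0,0,10,-40,-60,0],[0,0,0,10,-40,-85,0],[0,0,0,10,-40,-95,0],[0,0,0,10,-40,-95,0],[0,0,0,10,-40,-95,0],[0,0,0,10,-40,-95,0],[0,0,0,10,-40,-95,0]]}}

```text
time_s: 7.15
ee_pos: [637.2, -2.6, 72.5]
ee_rot: [-56.9, 89.8, 16.8]
force: [1.0, 0.4, -0.6]
gripper_width: 0.6
```

Emit:
{"op": "drive_tool", "data": {"plan": [[0,0,0,0,0,0,0],[0,0,0,0,0,0,0],[0,0,0,0,0,0,0],[0,0,0,0,0,0,0],[0,0,0,0,0,0,0],[0,0,0,0,0,0,0],[0,0,0,0,0,0,0],[0,0,0,0,0,0,0],[0,0,0,0,0,0,0],[0,0,0,0,0,0,0]]}}

```text
time_s: 8.4
ee_pos: [637.2, -2.6, 72.5]
ee_rot: [-57.1, 89.8, 16.6]
force: [0.5, 0.8, 0.5]
gripper_width: 0.5
```

```bash
python3 - <<'E'
from h import *
s=grab_frame("scene")[:,:,::-1]
cv2.imwrite("pics/c2.png",cv2.resize(s[160:260,220:370],(600,400))); print(state()["ee_pos"],state()["force"])
E
```

```text
[637.25793923  -2.59648324  72.46950953] [-0.77740544 -0.79327658  0.08095592]
```

View pics/c2.png

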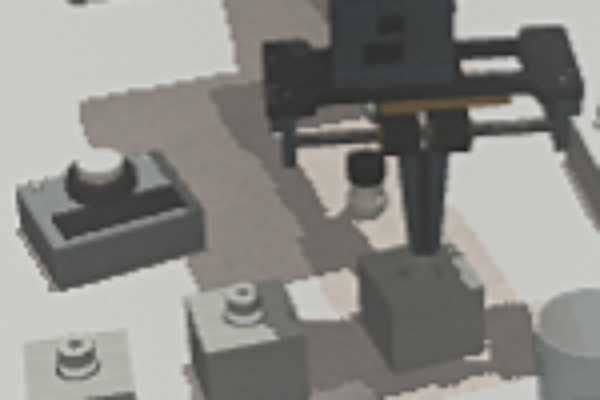

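Fingertips are centred over the empty hole. I'll finish the dwell, rise and go to the button.

Emit:
{"op": "drive_tool", "data": {"plan": [[0,0,0,0,0,0,0],[0,0,0,0,0,0,0],[0,0,0,0,0,0,0],[0,0,0,0,0,40,0],[0,0,0,0,0,70,0],[0,0,0,-30,-20,80,0],[0,0,0,-60,-50,80,0],[0,0,0,-95,-75,80,0],[0,0,0,-120,-95,80,0],[0,0,0,-130,-105,80,0]]}}

```text
time_s: 9.7
ee_pos: [506.1, -108.3, 152.7]
ee_rot: [-57.6, 89.8, 16.0]
force: [-0.2, -0.9, -0.6]
gripper_width: 0.3
```

Emit:
{"op": "drive_tool", "data": {"plan": [[0,0,0,-10,-8,0,0],[0,0,0,-10,-8,0,0]]}}

```text
time_s: 9.95
ee_pos: [496.2, -116.5, 152.8]
ee_rot: [-55.5, 89.8, 18.0]
force: [0.3, 0.9, -0.1]
gripper_width: 0.4
```

```bash
python3 w.py w3 button_top:48; python3 - <<'E'
from h import *
for n in("top","scene"):
    grab_frame(n)
    for r in place_of(n,"button_top")[:2]:
        u,v=r["location"][0]*640,r["location"][1]*400; print(n,r["p"],u,v,onz(camera_info(n),u,v,48))
E
```

```text
[ 496.15669532 -116.510193    152.78588664] [-55.51193008  89.8225029   18.04440958] (array([[ 0.28218924,  0.91657393,  0.28330455],
       [ 0.95935586, -0.27032984, -0.08098216],
       [ 0.00235954,  0.29464218, -0.95560474]]), array([415.80625458, -93.36563416, 323.01637063]))
button_top 0.8 253 154 [ 443.  -161.2   48. ]
scene 0.64 241.92000000000002 198.2 [ 420.8294416  -158.24178378   48.        ]
```

View pics/w3.png

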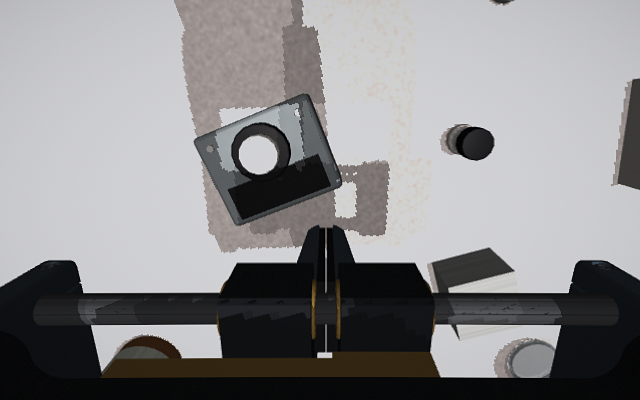

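The button centre is at 258,154, giving about (443.5, -157). I'll hover above it at 60 mm.

Emit:
{"op": "drive_tool", "data": {"plan": [[0,0,0,-25,-20,0,0],[0,0,0,-53,-40,-20,0],[0,0,0,-53,-40,-50,0],[0,0,0,-53,-40,-80,0],[0,0,0,-53,-40,-93,0],[0,0,0,-53,-40,-93,0],[0,0,0,-53,-40,-93,0],[0,0,0,-53,-40,-93,0]]}}

```text
time_s: 11.25
ee_pos: [444.4, -156.1, 60.5]
ee_rot: [-71.4, 89.7, 2.2]
force: [-1.1, -0.4, -0.4]
gripper_width: 0.6
```

Emit:
{"op": "drive_tool", "data": {"plan": [[0,0,0,0,0,-2,0],[0,0,0,0,0,-4,0],[0,0,0,0,0,-6,0],[0,0,0,0,0,-8,0],[0,0,0,0,0,-8,0]]}}

```text
time_s: 11.88
ee_pos: [444.7, -156.2, 52.7]
ee_rot: [-73.5, 89.7, 0.2]
force: [0.4, -0.1, 4.1]
gripper_width: 0.3
```

Emit:
{"op": "drive_tool", "data": {"plan": [[0,0,0,0,0,-1,0],[0,0,0,0,0,-2,0],[0,0,0,0,0,-2,0]]}}

```text
time_s: 12.25
ee_pos: [444.7, -156.2, 51.2]
ee_rot: [-74.2, 89.7, -0.6]
force: [-0.9, 0.7, 9.1]
gripper_width: 0.2
```

Emit:
{"op": "drive_tool", "data": {"plan": [[0,0,0,0,0,-1,0],[0,0,0,0,0,-2,0],[0,0,0,0,0,-2,0]]}}

```text
time_s: 12.62
ee_pos: [444.8, -156.3, 51.0]
ee_rot: [-76.5, 89.7, -2.8]
force: [-3.7, 1.9, 20.2]
gripper_width: 0.6
```

```bash
python3 - <<'E'
from h import *
s=grab_frame("scene")[:,:,::-1]
a=cv2.imread("pics/scene0.png")
f=lambda x:cv2.resize(x[165:235,210:280],(400,400),interpolation=cv2.INTER_CUBIC)
cv2.imwrite("pics/c3.png",np.hstack([f(a),f(s)])); print(state()["ee_pos"],state()["force"])
E
```

```text
[ 444.77221099 -156.28818304   51.03890809] [-4.60452435  2.64335135 19.81273511]
```

View pics/c3.png

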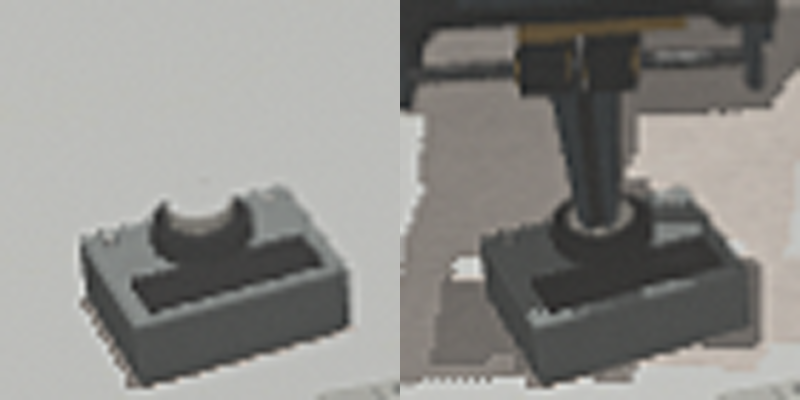

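The fingertips stand on the white button inside the collar. The force rose from 9 to 20 N with only 0.2 mm of motion, so the button has bottomed. I'll retreat now.

Emit:
{"op": "drive_tool", "data": {"plan": [[0,0,0,0,0,2,0],[0,0,0,0,0,10,0],[0,0,0,0,0,40,0],[0,0,0,0,0,80,0],[0,0,0,0,0,110,0],[0,0,0,0,0,120,0],[0,0,0,0,0,120,0],[0,0,0,0,0,120,0],[0,0,0,0,0,120,0],[0,0,0,0,0,120,0]]}}

```text
time_s: 13.92
ee_pos: [444.4, -156.2, 170.3]
ee_rot: [-70.8, 89.7, 2.8]
force: [-0.1, -0.2, 1.2]
gripper_width: -0.0
```

```bash
python3 - <<'E'
from h import *
s=grab_frame("scene")[:,:,::-1]
a=cv2.imread("pics/scene0.png")
print(state()["ee_pos"],state()["force"])
f=lambda x:cv2.resize(x[165:235,210:280],(400,400),interpolation=cv2.INTER_CUBIC)
cv2.imwrite("pics/c4.png",np.vstack([np.hstack([f(s),f(a)])[100:300],cv2.resize(s[100:350,180:520],(800,400))]))
E
```

```text
[ 444.55553948 -156.19558683  170.50385237] [0.425817   0.72776006 0.50700326]
```

View pics/c4.png

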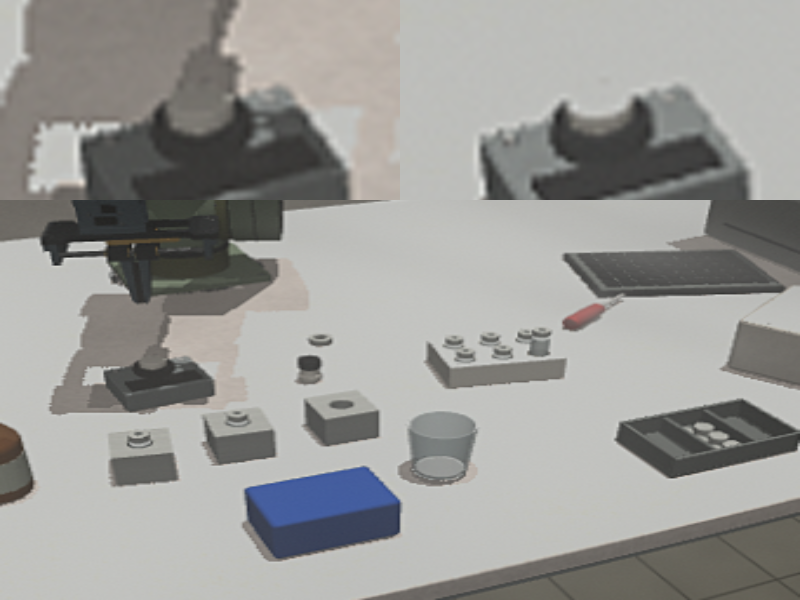

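The button is up again, everything stands where it was, and the arm is clear.

```bash
python3 -c "
from workcell import env
print(env.job_done())"
```

```text
the job is handed in; nothing more can be done
None
```

The pointing check is done and handed in at about 14 s of the 48 s allowed; the hand-in reported no verdict.

- **Tall vial:** I held the fingertips about 22 mm above the cap for about 2 s, at (572, 269) mm. No contact force showed beyond sensor noise of about 1 N. The scene and wrist pictures agreed on the position to within a few mm.
- **Empty block:** I held them about 22 mm above the hole for about 2 s, at (637, -3) mm, again with no contact. The empty block is the one next to the beaker.
- **Button:** I pressed it until it bottomed. The force rose from 9 to 20 N with only 0.2 mm of further motion, and the picture showed the fingertips on the white button inside the collar. I then moved up 120 mm, clear of everything.

**Last checks:** the final picture shows the button up again and the vials and loose things in view where they were. The force is back to noise.

**Disagreement:** triangulation had put the button top at about 48 mm, but contact came about 8 mm higher. The early estimate was wrong because the white button blended into the background. I found the real height by stepping down slowly and watching the force.

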